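# Restock the reagent carousel of a blood analyser

### The job

First take the two spent reagent bottles (red caps) out of the carousel and stand them upright in the yellow waste tray, then load every fresh bottle (green cap) from the bench into the carousel, one to a bay, upright in its pocket. Only the bay at the open loading place is clear of the blue hood, so turn the carousel by its black pegs, a quarter turn from click to click, to bring the other bays there; nothing shows whether it is locked, so try it, and if it does not turn, turn the square orange lock knob a quarter turn (which swaps locked and free) and try again. Finish with an empty bay clicked home at the loading place, and leave the tube rack and the buffer jar where they stand.

Things in the scene. Friction and masses are not known exactly. Their poses are not given: they have to be found in the camera images.
- axis (a point): carousel axis, on the top face of its disc (330 mm across, 67 mm above the bench); fixed frame: x from the open loading side into the machine, y left, z up. Here the base (50 mm high) spans x -185 to 240, y -175 to 225 mm. Hub 44 mm across, 30 mm high. Blue hood 108 to 118 mm above the disc covers all from x = -35 mm back (y to 175 mm either side). Four bays on a 100 mm radius, four pegs on 150 mm
- loading_place (a point): point on the disc's top face where the bay to be loaded must stand, 100 mm straight in front (-x) of the axis, fixed to the analyser; the only bay clear of the hood when the carousel is in a detent
- carousel (a joint): angle of the carousel, rad, growing anticlockwise from above, about 0 at the start; turns endlessly either way when free. Detents every 1.571 rad pull it home from up to 0.6 rad away; leaving one takes about 2.5 N at a peg; sluggish, does not coast. Locked, it has about 0.02 rad of play: do not force it (10 to 15 N at a peg is a fair try)
- bay0 (a point): centre of a bay on the disc's top face: a shallow white pocket about 68 mm across inside, wall 4 mm thick and 14 mm high, that holds one bottle upright; bays 0 to 3 are numbered anticlockwise; bay 0 is at the loading place at the start
- bay1 (a point): centre of a bay on the disc's top face: a shallow white pocket about 68 mm across inside, wall 4 mm thick and 14 mm high, that holds one bottle upright; bays 0 to 3 are numbered anticlockwise; bay 0 is at the loading place at the start
- bay2 (a point): centre of a bay on the disc's top face: a shallow white pocket about 68 mm across inside, wall 4 mm thick and 14 mm high, that holds one bottle upright; bays 0 to 3 are numbered anticlockwise; bay 0 is at the loading place at the start
- bay3 (a point): centre of a bay on the disc's top face: a shallow white pocket about 68 mm across inside, wall 4 mm thick and 14 mm high, that holds one bottle upright; bays 0 to 3 are numbered anticlockwise; bay 0 is at the loading place at the start
- peg0 (a point): one of four black upright pegs fixed to the carousel, 45 degrees anticlockwise of bay 0; the others stand likewise after bays 1, 2 and 3, so that in a detent one peg stands 45 degrees either side of the loading place. 14 mm in diameter, from the disc's top to 65 mm above it; the point is on the centre line, 50 mm above the disc; for turning the carousel by gripping or pushing
- lock (a point): centre of the square orange lock knob, 36 mm square, 38 mm high, 87 mm above the bench, 31 mm above its plate; frame fixed to the analyser. It clicks every quarter turn (0.13 N m spring to the nearest), flat sides then along this x and y, looking alike. Each quarter turn, either way, swaps locked and free; it turns without stops. Locks only in a carousel detent
- spent1_mid (a point): spent bottle, red cap, in bay 0 (at the loading place) at the start; reagent bottle 95 mm tall: white body 60 mm in diameter up to 56 mm, cap 40 mm in diameter from 62 mm to the top (grip it by the cap); the point is its centre, 47.5 mm above its underside, z up its axis; about 100 g
- spent2_mid (a point): spent bottle, red cap, in bay 3 (under the hood) at the start; reagent bottle 95 mm tall: white body 60 mm in diameter up to 56 mm, cap 40 mm in diameter from 62 mm to the top (grip it by the cap); the point is its centre, 47.5 mm above its underside, z up its axis; about 100 g
- spent1: the same spent bottle; origin at the centre of its underside
- spent2: the same spent bottle; origin at the centre of its underside
- fresh1_mid (a point): a fresh bottle, green cap, standing on the bench at the right at the start; two or three of the three are there; reagent bottle 95 mm tall: white body 60 mm in diameter up to 56 mm, cap 40 mm in diameter from 62 mm to the top (grip it by the cap); the point is its centre, 47.5 mm above its underside, z up its axis; 160 g
- fresh2_mid (a point): a fresh bottle, green cap, standing on the bench at the right at the start; two or three of the three are there; reagent bottle 95 mm tall: white body 60 mm in diameter up to 56 mm, cap 40 mm in diameter from 62 mm to the top (grip it by the cap); the point is its centre, 47.5 mm above its underside, z up its axis; 160 g
- fresh3_mid (a point): a fresh bottle, green cap, standing on the bench at the right at the start; two or three of the three are there; reagent bottle 95 mm tall: white body 60 mm in diameter up to 56 mm, cap 40 mm in diameter from 62 mm to the top (grip it by the cap); the point is its centre, 47.5 mm above its underside, z up its axis; 160 g
- fresh1: the same fresh bottle; origin at the centre of its underside
- fresh2: the same fresh bottle; origin at the centre of its underside
- fresh3: the same fresh bottle; origin at the centre of its underside
- tray_in (a point): yellow open waste tray lying loose on the bench at the left, 180 x 140 mm outside, 28 mm high, walls 4 mm; the point is the centre of its inner floor, x along its long sides, y along its short ones; room for two bottles side by side along x
- tube_rack: bystander: blue rack with capped tubes, 170 x 70 x 94 mm, at the right beyond the fresh bottles; origin under its centre
- buffer_jar: bystander: jar with a blue lid, 76 mm in diameter, 130 mm tall, at the left beyond the tray; origin under its centre

How it is judged:
On the way, in this order (a step that is already met when the one before it is completed fails the run):
1. both spent bottles stand upright in the waste tray (x of spent1_mid in the frame of tray_in between -0.065 and 0.065 m and y of spent1_mid in the frame of tray_in between -0.045 and 0.045 m and z of each of spent1_mid, spent2_mid in the frame of tray_in below 0.058 m and angle between each of spent1_mid, spent2_mid's own z axis and vertical below 0.15 rad and x of spent2_mid in the frame of tray_in between -0.065 and 0.065 m and y of spent2_mid in the frame of tray_in between -0.045 and 0.045 m), for 0.2 s.
2. every fresh bottle stands in a bay of the carousel ((horizontal distance between fresh1_mid and bay0 below 0.012 m or horizontal distance between fresh1_mid and bay1 below 0.012 m or horizontal distance between fresh1_mid and bay2 below 0.012 m or horizontal distance between fresh1_mid and bay3 below 0.012 m) and height (world z) of fresh1_mid between 0.105 and 0.125 m and angle between each of fresh1_mid, fresh2_mid, fresh3_mid's own z axis and vertical below 0.15 rad and (horizontal distance between fresh2_mid and bay0 below 0.012 m or horizontal distance between fresh2_mid and bay1 below 0.012 m or horizontal distance between fresh2_mid and bay2 below 0.012 m or horizontal distance between fresh2_mid and bay3 below 0.012 m) and height (world z) of fresh2_mid between 0.105 and 0.125 m and (horizontal distance between fresh3_mid and bay0 below 0.012 m or horizontal distance between fresh3_mid and bay1 below 0.012 m or horizontal distance between fresh3_mid and bay2 below 0.012 m or horizontal distance between fresh3_mid and bay3 below 0.012 m) and height (world z) of fresh3_mid between 0.105 and 0.125 m), for 0.2 s.
At the end, for the whole second after the job is handed in: Both spent bottles upright (0.15 rad) in the tray; each fresh bottle upright (0.15 rad) on the disc within 12 mm of a bay centre; a bay within 8 mm of the loading place and no bottle within 60 mm of it; all at rest (all of step 1 and all of step 2 and horizontal distance between any of bay0, bay1, bay2, bay3 and loading_place below 0.008 m and velocity of joint carousel between -0.05 and 0.05 rad/s and horizontal distance between each of fresh1_mid, fresh2_mid, fresh3_mid, spent1_mid, spent2_mid and loading_place above 0.06 m and linear speed of each of spent1, spent2, fresh1, fresh2, fresh3 below 0.02 m/s); the robot touches nothing.
It fails at once if the tube rack is pushed more than 25 mm from its place (distance of tube_rack from where it was at the start of the episode above 0.025 m).
It fails at once if the buffer jar is pushed more than 25 mm from its place (distance of buffer_jar from where it was at the start of the episode above 0.025 m).
Of fresh1, fresh2, fresh3 only 2 to 3 are there at a start; the rules pass over those that are not, and their reading is None.
At some moment in a run one of tray, fresh1, fresh2, fresh3 may be knocked a few centimetres aside while the robot is not near it.
It also fails if it takes over 210 s, if anything falls off the work surface, if the arm or the gripper's body presses on something with over 40 N, if the wrist force passes 120 N, or if a joint passes its speed limit or range.

### The arm

A 6-joint arm with a two-finger parallel gripper is mounted at the origin on the work surface. World frame = base frame: x ahead of the robot, y to its left, z up, the work surface at z = 0. Lengths are in m, angles in rad, forces in N, time in s.
With the tool pointing down it reaches from about 0.35 to 0.85 m from the base axis. Payload 8.1 kg.
Tool frame: the origin (TCP) lies at the very end of the fingers, on their centre line; the grasp point (between the pads) lies 19 mm behind it; z points along the fingers, y is the direction in which the jaws open and shut (so a half turn about z gives the same grasp; the last joint's range is limited). The gripper opens to 93 mm and grips with 3 to 60 N. Pads are 15 mm wide; open, the fingers measure 128 mm over their backs; the gripper's body (75 mm by 188 mm) begins 65 mm behind the grasp point.
Start: joints at [1.096, 0.13, 1.488, -0, 1.523, -0.085], TCP at [0.228, 0.555, 0.219] pointing down, gripper open.
Joint ranges: [-2.96, 2.96], [-0.89, 2.26], [0.02, 2.5], [-1.34, 4.48], [0, 2.73], [-2.66, 2.66]. Speed limits (rad/s): [2.39, 2.39, 2.79, 3.14, 3.14, 3.14].

### API

Orientations are given as a rotation vector (axis times angle).
In Python, from plant import * gives the robot as it stands.
- The arm moves only by the tool apply_moves, never from a script. Its argument "commands" is one flat list of numbers, 7 for each row, row after row: the shift along the world's x, y, z in cm, then the turn, a rotation vector about the world's x, y, z in rad, then the finger opening in cm, from 0 to 9.3. A call has 1 to 8 rows; each row shifts and turns the pose as measured when the row begins; what a row does not reach is not made up. A row lasts 1/8 s, in which the tool goes at most 62.5 mm and 10.7 degrees, less where a joint would pass 70% of its speed; a pose out of reach is approached as far as the arm can. A call with a gripper value outside its range is refused whole. The fingers move at their own pace and stop on an object; "squeeze" is the grip in N (left out, the last holds). Time passes only in rows, so rows that do not move let the fingers close. It gives the time, the measured TCP pose, the force and the opening at its end, in the units of the state.
- read_state(): the state, without advancing time (a new reading comes with each control period).
- read_camera(name): name is "side" or "top"; returns (picture, depth): 384x512x3 uint8, blue, green, red; 384x512 float32, m along the optical axis (not along the pixel's ray), 0 where there is no reading.
- camera_model(name): a dict with "intrinsics" (3x3 intrinsics, pixels), "R" (3x3) and "t" (3): a world point X has camera coordinates R X + t. Camera axes: x right, y down, z forward; pixel columns grow to the right and rows downward; lengths in m; the calibration is good to about 2 mm. A picture is of the moment at which its call begins. camera_model takes no time and is no camera call.
- close_job(): hands the job in, once; it reports no verdict.
Trained networks look in the newest picture that a camera, given by its name, has taken for a name from the list of things; names that differ only in an ending like _2 or _b are one class to them, and where a whole thing is asked for, a point or a joint stands for the part that bears it (a point fixed in the world has none). Each returns a list of dicts, best first, with "conf" (0 to 1); they miss things now and then, are a little off and sometimes report something else, mostly with a low value. They report only what shows in the picture. A call takes as long as a camera call.
- find_in(query, camera): "point" ([x, y, z] in m, in the coordinates of the camera as it stood for that picture, good to about 4 mm: the middle of the surface that is visible of it).
- cut_out(query, camera): "mask" (384x512 bool, what is visible of it).
- spot_point(query, camera): "point" ([x, y, z] in m, in the coordinates of the camera as it stood for that picture, good to about 4 mm: a listed point, or the origin of a listed thing).
The state is a dict: "t": time; "q": joint angles; "dq": joint speeds; "joint_torque": joint torques, N m; "tool_pos": TCP position; "orientation": TCP orientation; "force": force on the tool from outside, world axes, zero at the start; "wrist_torque": the same for the moment, N m; "opening": finger opening in m.
Only numpy, scipy, OpenCV 4.12 (cv2) and the standard library are available. Lean on these libraries where they do the work, as an engineer would, in place of code of your own. Each camera call takes 0.05 s, during which the arm holds its last target. There are 200 camera calls.

## Working session

There is one attempt and no reset: what is moved stays moved. The work goes in short steps, Python scripts to look and compute and a tool call to move; the robot and the scene stay as the last step left them, time stands still between calls to the robot, and variables do not carry over. Pictures are saved under pics/ and viewed, about 12 in all and at most 16, crops included, and the job is handed in when it is done.

Besides the shell and the picture viewer there is one more tool, called after "Request:" as name(argument=value, ...) on one line, values as JSON. apply_moves: Moves the arm, as the interface text tells. Its arguments: {"type":"object","properties":{"commands":{"type":"array"},"squeeze":{"type":"number"}},"required":["commands"]}

```bash
ls; mkdir -p pics
cat > h.py <<'E'
from plant import *
import numpy as np, cv2
def w(p,cam):
    m=camera_model(cam); return np.array(m["R"]).T@(np.array(p)-np.array(m["t"]))
def fp(q,cam,f=spot_point):
    return [(np.round(w(d["point"],cam),4).tolist(),round(d["conf"],2)) for d in f(q,cam)]
def cloud(cam,depth):
    m=camera_model(cam);K=np.array(m["intrinsics"]);v,u=np.mgrid[:384,:512]
    P=np.stack([(u-K[0,2])/K[0,0]*depth,(v-K[1,2])/K[1,1]*depth,depth],-1)
    return (P-np.array(m["t"]))@np.array(m["R"])
E
python3 - <<'E'
from h import *
a=[]
for c in ("top","side"):
    p,d=read_camera(c); a.append(p); np.save("pics/d_%s.npy"%c,d); cv2.imwrite("pics/%s0.png"%c,p)
    m=camera_model(c); print(c,np.round(-np.array(m["R"]).T@np.array(m["t"]),3),np.round(m["R"],2).tolist())
    for q in ["axis","loading_place","lock","spent1_mid","spent2_mid","fresh1_mid","tray_in","tube_rack","buffer_jar","peg0","bay0"]:
        print(q,fp(q,c))
s=read_state();print(s["t"],s["tool_pos"],s["orientation"],s["force"])
E
```

```text
pics
top [ 0.449 -0.044  1.584] [[0.02, -1.0, -0.02], [-1.0, -0.02, -0.09], [0.09, 0.02, -1.0]]
axis [([0.6103, -0.0646, 0.0657], 0.88)]
loading_place [([0.5107, -0.0501, 0.0682], 0.73)]
lock [([0.4948, 0.1291, 0.0892], 0.88)]
spent1_mid [([0.5099, -0.057, 0.1189], 0.66), ([0.4555, 0.3703, -0.0004], 0.42)]
spent2_mid []
fresh1_mid [([0.4228, -0.346, 0.0504], 0.68), ([0.6171, 0.0389, 0.0694], 0.56)]
tray_in [([0.4571, 0.3697, 0.0001], 0.82)]
tube_rack [([0.6883, -0.4282, 0.0048], 0.57)]
buffer_jar [([0.6648, 0.3942, -0.0041], 0.82), ([0.5012, -0.1616, 0.1168], 0.6)]
peg0 [([0.5, -0.1574, 0.1176], 0.55), ([0.6679, 0.3913, -0.0028], 0.37)]
bay0 [([0.6182, 0.0425, 0.0664], 0.93), ([0.5136, -0.0563, 0.0681], 0.89), ([0.6062, -0.1591, 0.071], 0.7)]
side [ 0.034 -0.716  0.993] [[0.79, -0.61, -0.0], [-0.44, -0.57, -0.7], [0.42, 0.55, -0.72]]
axis [([0.4921, 0.1304, 0.0875], 0.61), ([0.6114, -0.062, 0.0682], 0.6)]
loading_place [([0.61, -0.0606, 0.0706], 0.32)]
lock [([0.4933, 0.1312, 0.0865], 0.89)]
spent1_mid [([0.5123, -0.0519, 0.1145], 0.66), ([0.5913, -0.336, 0.0025], 0.45)]
spent2_mid [([0.6188, 0.0399, 0.1153], 0.65)]
fresh1_mid [([0.4205, -0.35, 0.0527], 0.88)]
tray_in [([0.4602, 0.3685, 0.0029], 0.83), ([0.6162, 0.037, 0.0659], 0.65)]
tube_rack [([0.6913, -0.4306, 0.0022], 0.88), ([0.6039, -0.1604, 0.0618], 0.75), ([0.5039, -0.1581, 0.1183], 0.42)]
buffer_jar [([0.6703, 0.3885, -0.0033], 0.84)]
peg0 [([0.5032, -0.1568, 0.116], 0.88), ([0.4933, 0.132, 0.0876], 0.66)]
bay0 [([0.6162, 0.0371, 0.0669], 0.78), ([0.604, -0.1622, 0.0624], 0.7)]
1.2 [0.22798646 0.55500954 0.2186379 ] [-6.08414482e-01 -3.08210522e+00 -5.07156853e-06] [-0.35455631 -0.35158594 -0.44209529]
```

View pics/top0.png

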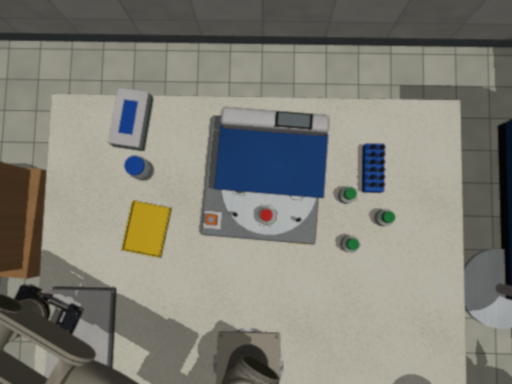

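View pics/side0.png

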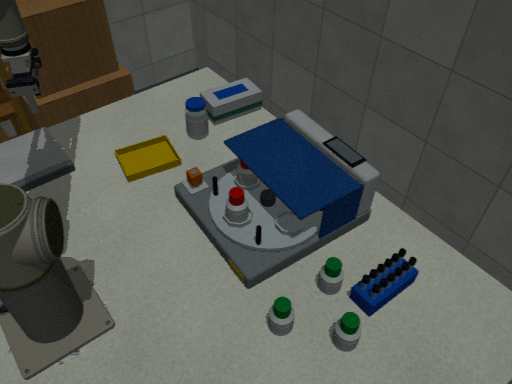

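```bash
cat > m.py <<'E'
from h import *
def caps(cam,p,d,lo=0.08,hi=0.22):
    X=cloud(cam,d); hsv=cv2.cvtColor(p,cv2.COLOR_BGR2HSV); H,S,V=hsv[...,0],hsv[...,1],hsv[...,2]
    for n,mk in {"green":(H>40)&(H<85)&(S>90)&(V>50),"red":((H<8)|(H>172))&(S>120),"orange":(H>8)&(H<22)&(S>150),"yellow":(H>=22)&(H<35)&(S>120)}.items():
        k,l,s,c=cv2.connectedComponentsWithStats(mk.astype(np.uint8))
        for i in range(1,k):
            if s[i,4]<40: continue
            P=X[(l==i)&(d>0)]
            if len(P)<20: continue
            zt=np.percentile(P[:,2],95); T=P[P[:,2]>zt-.006]
            r=cv2.minAreaRect((T[:,:2]*1000).astype(np.float32))
            print(cam,n,s[i,:5],"ztop",round(zt,3),"rect mm",np.round(r[0],1),np.round(r[1],1),round(r[2],1))
if __name__=="__main__":
    for c in ("top","side"): caps(c,cv2.imread("pics/%s0.png"%c),np.load("pics/d_%s.npy"%c))
E
python3 m.py
```

```text
top green [344 188  12  11 100] ztop 0.1 rect mm [ 589.9 -334.5] [31.3 30.5] 37.6
top green [382 212  13  10 102] ztop 0.101 rect mm [ 513.5 -462.7] [30.2 32.8] 1.2
top green [347 239  12  11 107] ztop 0.1 rect mm [ 420.8 -341.7] [32.9 30.8] 44.6
top red [261 209  11  12 110] ztop 0.168 rect mm [509.8 -54. ] [32.5 32.6] 54.8
top orange [206 215  11  10  52] ztop 0.112 rect mm [493.1 129.7] [26.9 33.1] 0.1
top yellow [ 122  201   49   56 2015] ztop 0.027 rect mm [458.3 367.3] [142.1 177. ] 80.4
side green [326 257  16  14 170] ztop 0.097 rect mm [ 591.3 -338.4] [37.  36.4] 4.1
side green [274 297  17  15 209] ztop 0.097 rect mm [ 420.3 -345.9] [36.8 35.8] 48.9
side green [342 312  18  16 225] ztop 0.097 rect mm [ 515.  -465.6] [37. 37.] 26.4
side red [229 187  15  19 239] ztop 0.164 rect mm [509.6 -54.7] [39.7 36.1] 52.8
side orange [  22    0   97   96 2824] ztop 0.233 rect mm [359.7 860. ] [736.2 247.4] 53.7
side orange [  0  59  13  30 142] ztop 0.036 rect mm [208.6 862.1] [757.4   9.9] 82.4
side orange [   0   75  129   61 1660] ztop -0.095 rect mm [ 432.2 1065.8] [161.  496.9] 66.1
side orange [187 167  15  20 189] ztop 0.105 rect mm [492.8 128.6] [37.2 32.6] 84.4
side yellow [ 115  135   66   47 1918] ztop 0.026 rect mm [459.2 367.7] [150.3 178.6] 79.5
side yellow [227 259  17  23  97] ztop 0.038 rect mm [ 419.2 -170.7] [70.4  3.7] 85.7
```

The side view shows the red caps of the spent bottles at (236,195) and (245,162, under the hood), pegs at (215,186) and (258,235), and the orange knob at (195,178). The green caps are at (333,267), (282,307) and (350,322), and the tray at (148,157). The top view agrees with this. Both views place the caps at the expected heights. I'm heading to spent1.

Request:
apply_moves(commands=[2.6,-5.5,0,0,0,0.15,7,2.6,-5.5,0,0,0,0.157,7,2.6,-5.5,0,0,0,0,7,2.6,-5.5,0,0,0,0,7,2.6,-5.5,0,0,0,0,7,2.6,-5.5,0,0,0,0,7,2.6,-5.5,0,0,0,0,7,2.6,-5.5,0,0,0,0,7], squeeze=20)

```text
t: 2.2
tool_pos: [0.4381, 0.1053, 0.2188]
orientation: [0.101, 3.135, 0.002]
force: [0.7, 0.3, -0.1]
opening: 0.0702
```

Request:
apply_moves(commands=[2.4,-5.3,0,0,0,0,7,2.4,-5.3,0,0,0,0,7,2.3,-5.3,0,0,0,-0.02,7,0,0,0,0,0,0,7])

```text
t: 2.7
tool_pos: [0.5118, -0.0636, 0.2197]
orientation: [0.142, 3.131, 0.001]
force: [0.5, 1.0, 0.0]
opening: 0.07
```

Request:
apply_moves(commands=[-0.2,0.9,-4.0,0,0,0,7,0,0,-3.8,0,0,0,7,0,0,-1.0,0,0,0,7,0,0,0,0,0,0,7])

```text
t: 3.2
tool_pos: [0.5101, -0.053, 0.1317]
orientation: [0.143, 3.128, 0.002]
force: [-0.5, 0.1, 1.2]
opening: 0.0702
```

```bash
cat > look.py <<'E'
from h import *; import sys
from m import caps
for c in ("top","side"):
    p,d=read_camera(c); cv2.imwrite("pics/%s_%s.png"%(c,sys.argv[1]),p); caps(c,p,d)
s=read_state();print(s["t"],np.round(s["tool_pos"],4),np.round(s["force"],1),s["opening"])
E
python3 - <<'E'
from h import *
p,d=read_camera("side"); cv2.imwrite("pics/s1.png",cv2.resize(p[120:300,130:370],None,fx=3,fy=3)); s=read_state();print(s["tool_pos"],s["force"])
E
```

```text
[ 0.5104255  -0.05310548  0.13225808] [-0.88838684 -1.05003748 -0.50274741]
```

Request:
apply_moves(commands=[0,0,0,0,0,0,3,0,0,0,0,0,0,3,0,0,0,0,0,0,3,0,0,0,0,0,0,3], squeeze=20)

```text
t: 3.75
tool_pos: [0.513, -0.0533, 0.1367]
orientation: [0.142, 3.121, 0.0]
force: [-0.4, 0.8, -0.4]
opening: 0.0398
```

Request:
apply_moves(commands=[0,0,4,0,0,0,3,0,0,5,0,0,0,3,0,0,0,0,0,0,3])

```text
t: 4.12
tool_pos: [0.5118, -0.0532, 0.228]
orientation: [0.142, 3.123, 0.001]
force: [-0.6, 0.4, -1.6]
opening: 0.0398
```

Request:
apply_moves(commands=[-0.2,5.8,0,0,0,0,3,-0.2,5.8,0,0,0,0,3,-0.2,5.8,0,0,0,0,3,-0.2,5.8,0,0,0,0,3,-0.2,5.8,0,0,0,0,3,-0.2,5.8,0,0,0,0,3,-0.2,5.0,0,0,0,0,3,0,0,0,0,0,0,3])

```text
t: 5.12
tool_pos: [0.4917, 0.3541, 0.2172]
orientation: [0.151, 3.132, -0.007]
force: [-0.1, 0.4, -0.5]
opening: 0.0393
```

```bash
python3 look.py a | grep -v orange
```

```text
top green [344 188  12  11 101] ztop 0.101 rect mm [ 589.3 -334.6] [31.2 28.4] 42.1
top green [382 212  13  10 105] ztop 0.1 rect mm [ 513.6 -463.8] [31.5 30.5] 86.8
top green [347 239  12  11 107] ztop 0.1 rect mm [ 419.9 -344.1] [33.1 34.1] 0.9
top yellow [ 132  201   39   56 1039] ztop 0.341 rect mm [451.9 263.4] [134.2  48.8] 16.0
side green [326 257  16  14 170] ztop 0.097 rect mm [ 591.6 -336.8] [39.  35.8] 44.0
side green [274 297  17  15 209] ztop 0.097 rect mm [ 421.3 -346.3] [35.8 37.2] 22.0
side green [342 312  18  17 226] ztop 0.097 rect mm [ 514.6 -466.2] [36.6 37.2] 14.6
side red [142  95   8  15  82] ztop 0.242 rect mm [470.8 320.2] [111.5  15.9] 74.9
side yellow [ 115  135   66   47 1930] ztop 0.026 rect mm [459.  366.3] [148.2 179.2] 79.4
side yellow [228 259  16  23  95] ztop 0.038 rect mm [ 419.2 -171.9] [68.5  3.1] 86.4
5.225 [0.4925 0.3512 0.2175] [ 0.9 -0.6 -0.9] 0.03962382064237997
```

Request:
apply_moves(commands=[0.3,0.9,-5.0,0,0,0,3,0,0,-4.5,0,0,0,3,0,0,-3,0,0,0,3,0,0,0,0,0,0,3])

```text
t: 5.72
tool_pos: [0.4968, 0.354, 0.089]
orientation: [0.165, 3.13, -0.011]
force: [-0.2, 0.1, 0.1]
opening: 0.0395
```

Request:
apply_moves(commands=[0,0.5,-0.9,0,0,0,3,0,0,-0.3,0,0,0,3,0,0,-0.2,0,0,0,3,0,0,0,0,0,0,3])

```text
t: 6.22
tool_pos: [0.5001, 0.3594, 0.0793]
orientation: [0.168, 3.124, -0.006]
force: [0.3, -0.3, -1.0]
opening: 0.0396
```

Request:
apply_moves(commands=[0,0,-0.4,0,0,0,3,0,0,-0.2,0,0,0,3,0,0,0,0,0,0,3])

```text
t: 6.6
tool_pos: [0.5005, 0.3599, 0.0739]
orientation: [0.167, 3.123, -0.004]
force: [0.4, 0.2, -0.1]
opening: 0.0398
```

Request:
apply_moves(commands=[0,0,-0.3,0,0,0,3,0,0,0,0,0,0,3])

```text
t: 6.85
tool_pos: [0.5016, 0.3607, 0.074]
orientation: [0.166, 3.121, -0.002]
force: [-0.3, -0.3, -0.2]
opening: 0.0397
```

Request:
apply_moves(commands=[0,0,-0.2,0,0,0,3,0,0,0,0,0,0,7,0,0,0,0,0,0,7,0,0,0,0,0,0,7,0,0,5,0,0,0,7,0,0,5,0,0,0,7])

```text
t: 7.6
tool_pos: [0.4982, 0.3584, 0.1681]
orientation: [0.167, 3.13, -0.012]
force: [1.2, -0.0, 0.8]
opening: 0.07
```

```bash
python3 look.py b | grep -E "red|side y|side g|side o|\]"
```

```text
top green [344 188  12  11 101] ztop 0.099 rect mm [ 590.1 -335.6] [30.7 34.2] 89.2
top green [382 212  13  10 105] ztop 0.101 rect mm [ 513.7 -461.2] [29.2 31.1] 86.0
top green [347 239  12  11 107] ztop 0.1 rect mm [ 421.2 -342.9] [32.2 33.5] 41.0
top orange [206 215  11  10  51] ztop 0.11 rect mm [493.3 129.9] [26.7 33.5] 0.7
top yellow [132 201  39  57 870] ztop 0.29 rect mm [462.9 265.8] [157.4  50.1] 20.8
side green [326 257  16  14 170] ztop 0.097 rect mm [ 591.4 -337.9] [36.4 36.4] 83.7
side green [274 297  17  15 210] ztop 0.097 rect mm [ 420.5 -345.7] [35.9 35.7] 49.9
side green [342 312  18  17 228] ztop 0.097 rect mm [ 514.3 -465.6] [36.4 36.5] 65.1
side red [151 130  12  15 154] ztop 0.1 rect mm [498.2 357.9] [34.8 41.5] 7.1
side orange [ 80  35  22  17 125] ztop 0.102 rect mm [ 587.9 1080.5] [67.  16.3] 8.1
side orange [  17   42   99   53 1298] ztop 0.081 rect mm [ 431.1 1083.2] [ 21.9 228.3] 88.7
side orange [   0   58   39   78 1175] ztop -0.003 rect mm [ 277.7 1234.5] [76.1 78.3] 89.9
side orange [110  77  24  21 133] ztop -0.09 rect mm [ 646.9 1028.6] [53.9 14.2] 4.8
side orange [36 85  9 16 40] ztop -0.028 rect mm [ 336.1 1081.1] [9.3 2.2] 56.6
side orange [101  84  14  20  79] ztop -0.105 rect mm [ 585.  1031.6] [25.  17.1] 23.9
side orange [92 86 11 17 53] ztop -0.096 rect mm [ 552.2 1028. ] [23.7  7.6] 55.3
side orange [72 88 22 12 83] ztop -0.086 rect mm [ 490.4 1027.6] [86.2 16.6] 0.8
side orange [68 95  9 15 41] ztop -0.1 rect mm [ 428.7 1029.6] [19.3  9.2] 44.2
side orange [ 37  97  38  27 296] ztop -0.089 rect mm [ 359.6 1034.5] [ 11.1 108.7] 85.8
side orange [187 167  15  19 187] ztop 0.106 rect mm [493.2 129. ] [38.7 33.3] 85.6
side yellow [ 115  135   66   47 1517] ztop 0.027 rect mm [459.1 367.5] [148.3 178.8] 79.9
side yellow [228 259  16  23  95] ztop 0.039 rect mm [ 419.3 -168.8] [65.8  3.3] 86.4
7.7 [0.5016 0.3605 0.1744] [0.2 0.7 0.2] 0.07043473206764446
```

Request:
apply_moves(commands=[0.2,-5.8,0,0,0,0,4,0.2,-5.8,0,0,0,0,4,0.2,-5.8,0,0,0,0,4,0.2,-5.8,0,0,0,0,4,0.2,-5.0,0,0,0,0,4,0.2,-2.0,0,0,0,0,4,0,0,0,0,0,0,4])

```text
t: 8.57
tool_pos: [0.5115, 0.0504, 0.1709]
orientation: [0.164, 3.121, -0.001]
force: [0.1, -0.7, 0.2]
opening: 0.0404
```

Run:
```python
from h import *
p,d=read_camera("side"); cv2.imwrite("pics/s2.png",cv2.resize(p[110:290,130:370],None,fx=3,fy=3)); s=read_state();print(s["tool_pos"],s["orientation"])
# black pegs: from frame 0
X=cloud("side",np.load("pics/d_side.npy")); q=cv2.imread("pics/side0.png").max(2)
mk=(q<50)&(X[...,2]>.075)&(X[...,2]<.14)&(abs(X[...,0]-.56)<.12)&(abs(X[...,1]+.05)<.16)
k,l,st,c=cv2.connectedComponentsWithStats(mk.astype(np.uint8))
for i in range(1,k):
    if st[i,4]>15: print(st[i],np.round(np.median(X[l==i],0),4),np.round(X[l==i][:,2].max(),3))
```

```text
[0.51142704 0.0511557  0.17088643] [ 1.62440130e-01  3.12128731e+00 -1.23175206e-03]
[213 176   5  19  71] [0.5098 0.0461 0.1073] 0.133
[261 189  15  17 196] [ 0.6057 -0.0692  0.0946] 0.099
[256 226   5  18  83] [ 0.4955 -0.1652  0.1071] 0.133
```

View pics/s2.png

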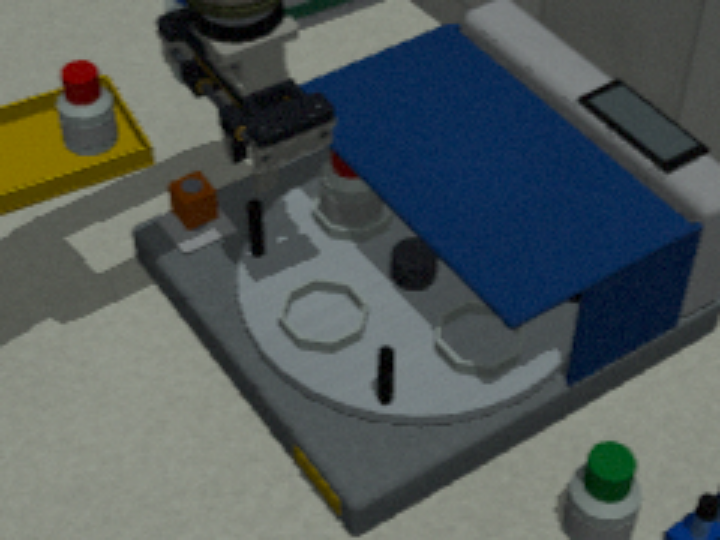

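Request:
apply_moves(commands=[0.2,0,-3.5,0,0,0,4,0,0,-3.0,0,0,0,4,0,0,0,0,0,0,2,0,0,0,0,0,0,2])

```text
t: 9.12
tool_pos: [0.5138, 0.0556, 0.1053]
orientation: [0.156, 3.12, 0.001]
force: [0.2, 0.0, 0.1]
opening: 0.0245
```

Request:
apply_moves(commands=[-0.6,-0.5,0,0,0,0,2,-0.3,-0.3,0,0,0,0,2,0,0,0,0,0,0,2])

```text
t: 9.5
tool_pos: [0.5056, 0.0483, 0.1079]
orientation: [0.154, 3.117, 0.003]
force: [-0.1, 1.2, -0.9]
opening: 0.0204
```

Request:
apply_moves(commands=[-0.4,-0.4,-0.2,0,0,0,2,-0.3,-0.3,0,0,0,0,2])

```text
t: 9.75
tool_pos: [0.4992, 0.0419, 0.1071]
orientation: [0.154, 3.115, 0.006]
force: [0.1, 2.5, -3.2]
opening: 0.02
```

Request:
apply_moves(commands=[-0.5,-0.5,-0.2,0,0,0,2,0,0,0,0,0,0,2])

```text
t: 10.0
tool_pos: [0.494, 0.0364, 0.1056]
orientation: [0.154, 3.114, 0.006]
force: [-0.6, 0.7, -0.8]
opening: 0.0198
```

```bash
cat > peg.py <<'E'
from h import *
def pegs():
    p,d=read_camera("side"); X=cloud("side",d); q=p.max(2)
    mk=(q<50)&(X[...,2]>.085)&(X[...,2]<.14)&(abs(X[...,0]-.54)<.12)&(abs(X[...,1]+.05)<.17)
    k,l,st,c=cv2.connectedComponentsWithStats(mk.astype(np.uint8))
    for i in range(1,k):
        if st[i,4]>12:
            c=np.median(X[l==i],0)+[.004,.005,0]; r=c[:2]-[.611,-.063]
            print(st[i],np.round(c,3),"r",round(float(np.hypot(*r)),3),"machine deg",round(float(np.degrees(np.arctan2(r[1],r[0])))%360+4.5,1))
    s=read_state();print(s["t"],np.round(s["tool_pos"],4),np.round(s["force"],1),s["opening"]); return p
if __name__=="__main__": pegs()
E
python3 peg.py
```

```text
[206 181   6   9  34] [0.493 0.05  0.12 ] r 0.164 machine deg 140.7
[261 189  15  14 162] [ 0.612 -0.062  0.095] r 0.001 machine deg 58.9
[264 226   5  17  69] [ 0.513 -0.174  0.115] r 0.148 machine deg 233.0
10.05 [0.4942 0.0365 0.1056] [-0.4  1.5 -1.7] 0.020239777672305972
```

Request:
apply_moves(commands=[-0.7,-1.4,-0.4,0,0,0,2,-0.7,-1.4,0,0,0,0,2,-0.6,-1.4,0,0,0,0,2,-0.6,-1.5,0,0,0,0,2,-0.4,-1.5,0,0,0,0,2,-0.3,-1.6,0,0,0,0,2,0,-1.6,0,0,0,0,2,0,0,0,0,0,0,2])

```text
t: 11.05
tool_pos: [0.4582, -0.0691, 0.1012]
orientation: [0.153, 3.118, 0.013]
force: [0.3, 0.1, -1.2]
opening: 0.0202
```

```bash
python3 peg.py
```

```text
[261 189  15  14 160] [ 0.611 -0.062  0.096] r 0.001 machine deg 83.1
[219 213   6   6  25] [ 0.458 -0.056  0.114] r 0.153 machine deg 182.0
[306 215   6  15  65] [ 0.623 -0.211  0.112] r 0.148 machine deg 279.1
11.1 [ 0.4582 -0.0686  0.1012] [-0.1  0.1  0.5] 0.020268692519162277
```

Request:
apply_moves(commands=[0.3,-2.2,0,0,0,0,2,0.5,-2.2,0,0,0,0,2,0.6,-1.4,0,0,0,0,2,0.7,-1.5,0,0,0,0,2,0.8,-1.0,0,0,0,0,2.5,0.8,-0.8,0,0,0,0,4,0,0,0,0,0,0,4,0,0,0,0,0,0,4])

```text
t: 12.1
tool_pos: [0.4975, -0.161, 0.1004]
orientation: [0.15, 3.12, 0.016]
force: [-0.2, 1.2, 0.6]
opening: 0.0398
```

```bash
python3 peg.py
```

```text
[213 177   5  15  59] [0.514 0.05  0.112] r 0.149 machine deg 135.2
[250 221   5  11  22] [ 0.497 -0.138  0.112] r 0.136 machine deg 217.7
[256 231   5  12  44] [ 0.499 -0.162  0.103] r 0.149 machine deg 225.9
12.15 [ 0.4975 -0.1609  0.1004] [0.2 1.1 0.5] 0.040090003300725076
```

Request:
apply_moves(commands=[0,0,5,0,0,0,4,0,0,5.5,0,0,0,7,-3,0,0.5,0,0,0,7])

```text
t: 12.52
tool_pos: [0.4657, -0.159, 0.2119]
orientation: [0.147, 3.123, 0.018]
force: [-1.1, 0.3, -0.2]
opening: 0.0553
```

```bash
python3 look.py c | grep -E "red|side y|green|top y|0.07"
```

```text
top green [344 188  12  11  99] ztop 0.1 rect mm [ 590.7 -333.9] [31.9 33.7] 37.5
top green [382 212  13  10 105] ztop 0.1 rect mm [ 515.  -461.4] [30.8 33.3] 47.4
top green [348 239  11  11  93] ztop 0.101 rect mm [ 417.4 -344.5] [27.8 31.1] 44.6
top red [261 209  13  12 113] ztop 0.168 rect mm [509.4 -56.2] [35.2 32. ] 1.1
top red [139 211  12  11 107] ztop 0.103 rect mm [499.3 356.1] [33.7 34.2] 1.2
top yellow [ 122  201   49   56 1720] ztop 0.027 rect mm [458.5 367.6] [141.3 177.4] 80.0
side green [326 257  16  14 174] ztop 0.097 rect mm [ 591.1 -336.9] [37.9 35.9] 41.6
side green [274 297  17  15 211] ztop 0.097 rect mm [ 420.8 -345.5] [38.  35.8] 49.1
side green [341 312  19  17 230] ztop 0.096 rect mm [ 514.8 -465.7] [37.3 37.5] 18.0
side red [151 130  12  15 154] ztop 0.101 rect mm [498.1 357.9] [38.1 38.1] 42.2
side red [230 189   6  17  53] ztop 0.162 rect mm [497.4 -50.3] [28.   6.9] 59.0
side yellow [ 115  135   66   47 1508] ztop 0.027 rect mm [459.6 368.1] [148.5 179.6] 79.9
side yellow [228 259  16  23  96] ztop 0.038 rect mm [ 419.4 -171.8] [70.1  3.7] 87.2
```

Request:
apply_moves(commands=[2.2,5.0,0.5,0,0,0,7,2.2,5.0,0,0,0,-0.01,7,0,0,0,0,0,0,7])

```text
t: 13.0
tool_pos: [0.5068, -0.0558, 0.2124]
orientation: [0.17, 3.128, 0.021]
force: [-1.2, 0.1, -0.8]
opening: 0.07
```

Request:
apply_moves(commands=[0.3,0,-4.0,0,0,0,7,0,0,-3.8,0,0,0,7,0,0,0,0,0,0,3.5,0,0,0,0,0,0,3.5,0,0,0,0,0,0,3.5,0,0,0,0,0,0,3.5])

```text
t: 13.75
tool_pos: [0.511, -0.0571, 0.1356]
orientation: [0.168, 3.124, 0.019]
force: [-0.6, 0.5, -1.2]
opening: 0.0398
```

Request:
apply_moves(commands=[0,0,4,0,0,0,3,0,0,5,0,0,0,3,-0.5,5.8,0,0,0,0,3,-1.5,5.8,0,0,0,0,3,-1.5,5.8,0,0,0,0,3,-1.5,5.8,0,0,0,0,3,-1.5,5.8,0,0,0,0,3,-1.5,5.8,0,0,0,0,3])

```text
t: 14.75
tool_pos: [0.4311, 0.2962, 0.2366]
orientation: [0.183, 3.109, 0.023]
force: [0.7, 0.1, -0.4]
opening: 0.0398
```

Request:
apply_moves(commands=[-0.5,4.0,0,-0.013,0.028,0,3,-0.5,3.8,0,0,0,0,3,0,0,0,0,0,0,3])

```text
t: 15.12
tool_pos: [0.419, 0.3811, 0.2391]
orientation: [0.175, 3.135, 0.004]
force: [0.2, -0.6, -0.5]
opening: 0.0397
```

```bash
python3 look.py d | grep -E "side red|side y|green|top y|^[0-9]"
```

```text
top green [344 188  12  11 100] ztop 0.099 rect mm [ 589.2 -333.9] [31.4 33.4] 57.8
top green [382 212  13  10 105] ztop 0.098 rect mm [ 513.5 -463.1] [30.1 36.5] 0.6
top green [347 239  12  11 107] ztop 0.1 rect mm [ 420.5 -343.4] [35.1 30.7] 15.4
top yellow [ 126  201   45   56 1343] ztop 0.03 rect mm [457.2 357.9] [160.4 178. ] 81.2
side green [326 257  16  14 169] ztop 0.097 rect mm [ 591.1 -338.3] [38.2 36.4] 85.9
side green [274 297  17  15 208] ztop 0.097 rect mm [ 421.  -345.8] [37.  36.1] 80.4
side green [342 312  18  17 227] ztop 0.097 rect mm [ 514.5 -465.7] [38.3 36.4] 67.6
side red [113  95   8  12  64] ztop 0.267 rect mm [406.3 372.9] [19.7 12.3] 74.6
side red [151 130  12  15 154] ztop 0.099 rect mm [498.5 357.1] [33.9 38.2] 3.1
side yellow [ 115  135   66   47 1512] ztop 0.027 rect mm [458.4 366. ] [147.8 179.1] 80.3
side yellow [228 259  16  23  94] ztop 0.039 rect mm [ 419.6 -170.2] [69.3  4.2] 85.9
15.225 [0.4198 0.3788 0.2391] [ 0.6 -0.1 -0.8] 0.03982740118616459
```

Request:
apply_moves(commands=[0.1,-0.5,-6.0,0,0,0,3,0,0,-5.5,0,0,0,3,0,0,-3.0,0,0,0,3,0,0,-1.0,0,0,0,3,0,0,0,0,0,0,3])

```text
t: 15.85
tool_pos: [0.4245, 0.3687, 0.0846]
orientation: [0.188, 3.128, 0.007]
force: [-0.2, -0.3, -0.9]
opening: 0.0399
```

Request:
apply_moves(commands=[-0.3,0.4,-0.8,0,0,0,3,0,0,-0.3,0,0,0,3,0,0,0,0,0,0,3])

```text
t: 16.23
tool_pos: [0.4238, 0.3744, 0.0772]
orientation: [0.188, 3.122, 0.013]
force: [0.1, -0.1, -1.9]
opening: 0.0397
```

Request:
apply_moves(commands=[0,0,-0.5,0,0,0,3,0,0,-0.2,0,0,0,3,0,0,0,0,0,0,6.5,0,0,0,0,0,0,6.5,0,0,0,0,0,0,6.5,0,0,5,0,0,0,6.5,0,0,6,0,0,0,6.5,1,-5.5,2,0,0,0,6.5])

```text
t: 17.23
tool_pos: [0.432, 0.3199, 0.2017]
orientation: [0.182, 3.125, 0.01]
force: [1.1, -0.3, 1.1]
opening: 0.0652
```

```bash
python3 look.py e | grep -E "red|side y|green|top y|^[0-9]"
```

```text
top green [344 188  12  11 101] ztop 0.099 rect mm [ 589.9 -334.3] [33.1 33.6] 44.9
top green [382 212  13  10 105] ztop 0.1 rect mm [ 513.5 -461.6] [30.1 31.7] 1.0
top green [347 239  12  11 107] ztop 0.1 rect mm [ 420.6 -343. ] [33.  30.1] 67.1
top red [139 211  12  11 107] ztop 0.103 rect mm [499.3 355.7] [33.7 35.2] 2.4
top yellow [128 201  43  29 629] ztop 0.31 rect mm [470.  264.9] [66.3 25.1] 85.1
top yellow [148 252  13   5  50] ztop 0.538 rect mm [396.5 222.7] [8.  1.3] 35.6
side green [326 257  16  14 171] ztop 0.097 rect mm [ 590.7 -338.7] [36.3 37.5] 3.6
side green [274 297  17  15 211] ztop 0.097 rect mm [ 420.3 -346. ] [38.5 35.8] 49.4
side green [342 312  18  16 225] ztop 0.097 rect mm [ 514.7 -465.2] [37.3 36.8] 59.5
side red [151 130  12  15 155] ztop 0.1 rect mm [498.5 358.2] [39.5 34.8] 72.6
side red [127 136  13  16 169] ztop 0.099 rect mm [423.2 370.3] [39.5 35.7] 54.9
side yellow [ 114  135   67   47 1082] ztop 0.028 rect mm [458.8 365.4] [144.6 179.2] 80.2
side yellow [228 258  16  24  96] ztop 0.038 rect mm [ 419.2 -170.5] [73.8  3.5] 87.2
17.325 [0.4333 0.3149 0.2009] [0.5 1.6 0.2] 0.06524194721469137
```

Request:
apply_moves(commands=[0,-6,0,0,0,0,6,0,-6,0,0,0,0,6,0,-6,0,0,0,0,6,0,-6,0,0,0,0,6,-0.1,-6,0,0,0,0,6,-0.1,-6,0,0,0,0,6,-0.1,-6,0,0,0,0,6,-0.1,-6,0,0,0,0,6])

```text
t: 18.32
tool_pos: [0.4265, -0.1742, 0.1986]
orientation: [0.182, 3.124, 0.009]
force: [1.4, -0.7, 0.7]
opening: 0.0597
```

Request:
apply_moves(commands=[-0.2,-6,0,0,0,0,6,-0.2,-6,0,0,0,0,6,-0.2,-4,0,0,0,0,6,0,0,0,0,0,0,6])

```text
t: 18.82
tool_pos: [0.4185, -0.3422, 0.1963]
orientation: [0.191, 3.124, 0.012]
force: [-0.3, 0.1, 0.3]
opening: 0.0595
```

```bash
python3 look.py f | grep -E "red|side y|green|^[0-9]"
```

```text
top green [344 188  12  11 100] ztop 0.099 rect mm [ 590.6 -334.6] [28.7 32.5] 44.5
top green [382 212  12   9  79] ztop 0.56 rect mm [ 488.4 -330.8] [ 0.6 11.5] 37.7
top red [139 211  12  11 107] ztop 0.104 rect mm [498.8 355.9] [33.2 34.9] 74.9
top red [133 233  12  12 109] ztop 0.103 rect mm [425.1 374.1] [32.7 37.3] 63.9
side green [326 257  16  21 192] ztop 0.097 rect mm [ 525.4 -384.7] [202.2  35.2] 35.2
side green [274 297  17  15 178] ztop 0.097 rect mm [ 420.9 -345.6] [35.8 36.3] 43.9
side green [342 312  18  23 262] ztop 0.097 rect mm [ 513.6 -465.7] [38.2 36.3] 57.2
side yellow [115 147  52  35 589] ztop 0.028 rect mm [341.1  90.6] [727.  110.3] 74.4
side yellow [228 259  16  23  94] ztop 0.038 rect mm [ 419.1 -173.5] [66.6  3.6] 85.1
18.925 [ 0.419  -0.3397  0.1964] [ 0.  -0.3 -0.8] 0.06003711038623905
```

Request:
apply_moves(commands=[0.1,-0.4,-5.5,0,0,0,6,0,0,-5.0,0,0,0,6,0,0,-2.0,0,0,0,6,0,0,-0.5,0,0,0,6])

```text
t: 19.42
tool_pos: [0.4226, -0.3377, 0.0647]
orientation: [0.177, 3.121, 0.012]
force: [0.2, -0.4, 0.1]
opening: 0.06
```

Request:
apply_moves(commands=[-0.2,-0.6,0,0,0,0,6,0,0,0.1,0,0,0,3.5,0,0,0,0,0,0,3.5,0,0,0,0,0,0,3.5,0,0,0,0,0,0,3.5])

```text
t: 20.05
tool_pos: [0.4229, -0.3445, 0.07]
orientation: [0.174, 3.117, 0.006]
force: [0.0, -0.9, -1.3]
opening: 0.0398
```

Request:
apply_moves(commands=[0,0,5,0,0,0,3,0,0,5.5,0,0,0,3,0,0,5,0,0,0,3,1.8,5.8,0,-0.003,0.02,0,3,1.8,5.8,0,0,0,0,3,1.8,5.8,0,0,0,0,3,1.8,5.8,0,0,0,0,3,1.8,5.0,0,0,0,0,3])

```text
t: 21.05
tool_pos: [0.5117, -0.0571, 0.23]
orientation: [0.192, 3.135, 0.001]
force: [0.3, 0.1, -0.4]
opening: 0.0394
```

Request:
apply_moves(commands=[0,0,0,0,0,0,3])

```text
t: 21.18
tool_pos: [0.5123, -0.0537, 0.23]
orientation: [0.184, 3.135, 0.002]
force: [-0.4, -1.3, -2.1]
opening: 0.0393
```

```bash
python3 look.py g | grep -E "red|side y|green|^[0-9]"
```

```text
top green [345 188  11  11  98] ztop 0.1 rect mm [ 590.8 -334.9] [33.  31.6] 43.4
top green [382 212  13  10 104] ztop 0.099 rect mm [ 513.7 -462.6] [31.4 32.1] 57.2
top red [139 211  12  11 107] ztop 0.104 rect mm [499.3 356.3] [33.7 34.3] 1.1
top red [133 233  12  12 109] ztop 0.104 rect mm [424.3 371.7] [34.4 33.6] 22.2
side green [326 257  16  14 170] ztop 0.097 rect mm [ 591.6 -337.7] [37.7 35.7] 71.2
side green [342 312  18  17 227] ztop 0.097 rect mm [ 514.3 -465.4] [37.  36.9] 52.0
side red [151 130  12  15 154] ztop 0.101 rect mm [499.5 355.1] [40.3 34.7] 62.0
side red [127 137  13  15 158] ztop 0.101 rect mm [424.4 372.6] [36.3 34.6] 58.5
side yellow [ 115  135   66   47 1084] ztop 0.028 rect mm [458.  365.1] [145.8 178.8] 79.2
side yellow [228 259  16  23  95] ztop 0.039 rect mm [ 419.2 -171.9] [70.2  3. ] 86.4
21.275 [ 0.5116 -0.0568  0.2299] [ 0.6 -0.7 -1. ] 0.03955691301176509
```

Request:
apply_moves(commands=[0,0.1,-4,0,0,0,3,0,0,-2.5,0,0,0,3,0,0,-0.5,0,0,0,3,0,0,0,0,0,0,3])

```text
t: 21.78
tool_pos: [0.511, -0.0616, 0.1596]
orientation: [0.199, 3.133, -0.003]
force: [-0.4, 0.8, -1.1]
opening: 0.0396
```

Run:
```python
from h import *
print(fp("fresh1_mid","side"))
for i in range(1):
    p,d=read_camera("side")
X=cloud("side",d); hsv=cv2.cvtColor(p,cv2.COLOR_BGR2HSV)
print(fp("fresh1_mid","side"))
g=(hsv[...,0]>40)&(hsv[...,0]<85)&(hsv[...,1]>90)&(X[...,2]>.12)&(abs(X[...,1]+.055)<.08);print(g.sum(),np.median(X[g],0) if g.any() else "")
cv2.imwrite("pics/s3.png",cv2.resize(p[120:260,170:330],None,fx=4,fy=4)); s=read_state();print(np.round(s["tool_pos"],4),np.round(s["orientation"],3))
```

```text
[([0.5082, -0.0589, 0.2095], 0.91)]
[([0.5111, -0.0638, 0.1391], 0.61)]
639 [ 0.47649938 -0.09344971  0.31498612]
[ 0.5119 -0.0612  0.1606] [ 1.980e-01  3.131e+00 -3.000e-03]
```

View pics/s3.png

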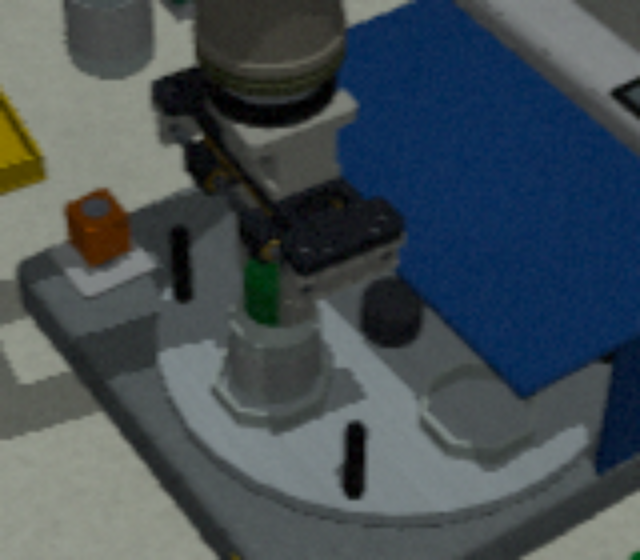

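The picture shows the bottle held upright over the loading pocket at about (270,390), with its lower edge just above the wall. The TCP reads about 5 mm too far in -y, so I'll correct that and lower.

Request:
apply_moves(commands=[0,0.5,0,0,0,0,3,0,0.1,0,0,0,0,3])

```text
t: 22.18
tool_pos: [0.5129, -0.0551, 0.1623]
orientation: [0.198, 3.128, -0.003]
force: [-0.1, 0.6, -0.0]
opening: 0.0399
```

Request:
apply_moves(commands=[-0.1,0,-0.8,0,0,0,3,0,0,-0.8,0,0,0,3,0,0,-0.7,0,0,0,3,0,0,0,0,0,0,3])

```text
t: 22.68
tool_pos: [0.5115, -0.0546, 0.1373]
orientation: [0.197, 3.129, -0.003]
force: [0.1, -0.7, -1.2]
opening: 0.0394
```

Depth reached without any contact force, so the bottle is in the pocket. Next: release, rise and check.

Request:
apply_moves(commands=[0,0,-0.2,0,0,0,3,0,0,0,0,0,0,6.5,0,0,0,0,0,0,6.5,0,0,0,0,0,0,6.5,0,0,4.5,0,0,0,6.5,0,0,4,0,0,0,5,-1.5,5.5,0,0,0,0,4,1.8,5.1,-1.5,0,0,0,4])

```text
t: 23.68
tool_pos: [0.5155, 0.0503, 0.2107]
orientation: [0.207, 3.123, -0.004]
force: [1.1, -0.5, -0.3]
opening: 0.0413
```

```bash
python3 look.py h | grep -E "red|green|^[0-9]"; python3 peg.py
```

```text
top green [344 188  12  11  99] ztop 0.1 rect mm [ 589.4 -334.1] [32.4 33.5] 34.5
top green [262 210  11  11  95] ztop 0.337 rect mm [503.2 -43.2] [ 2.3 22.8] 81.6
top green [382 212  13  10 104] ztop 0.1 rect mm [ 512.9 -461.3] [32.  28.6] 17.8
top red [139 211  12  11 107] ztop 0.103 rect mm [497.6 355.9] [34.5 32.2] 77.2
top red [133 233  12  12 109] ztop 0.104 rect mm [425.4 372.9] [33.3 33.7] 1.1
side green [229 188  15  11 131] ztop 0.163 rect mm [509.1 -57.8] [38.2 34.4] 59.7
side green [326 257  16  14 170] ztop 0.097 rect mm [ 590.5 -338.1] [37.5 36. ] 66.7
side green [341 312  19  17 229] ztop 0.097 rect mm [ 514.2 -465.4] [37.7 35.7] 66.7
side red [151 130  12  15 153] ztop 0.1 rect mm [499.1 358.5] [40.2 34.6] 72.1
side red [127 137  13  15 160] ztop 0.1 rect mm [423.8 371.7] [39.4 35.6] 55.6
23.775 [0.5152 0.0537 0.2077] [-0.4 -0.4 -0.7] 0.04036314213717812
[213 177   5  14  67] [0.514 0.05  0.112] r 0.149 machine deg 135.0
[261 189  15  15 161] [ 0.612 -0.062  0.095] r 0.002 machine deg 55.7
[230 201  13   5  25] [ 0.5   -0.064  0.137] r 0.111 machine deg 184.8
[256 226   5  15  65] [ 0.5   -0.161  0.11 ] r 0.148 machine deg 225.9
23.825 [0.5148 0.0517 0.2079] [-0.3 -1.  -0.2] 0.04027111398970043
```

Request:
apply_moves(commands=[-0.1,0,-5,0,0,0,4,0,0,-5.2,0,0,0,4,0,0,0,0,0,0,2,0,0,0,0,0,0,2])

```text
t: 24.32
tool_pos: [0.5154, 0.0492, 0.1075]
orientation: [0.2, 3.124, -0.005]
force: [-0.4, 0.1, 0.2]
opening: 0.0246
```

Request:
apply_moves(commands=[-0.5,-0.5,-0.2,0,0,0,2,-0.5,-0.5,-0.2,0,0,0,2,-0.4,-0.4,-0.1,0,0,0,2,-0.4,-0.4,0,0,0,0,2])

```text
t: 24.82
tool_pos: [0.4993, 0.0336, 0.1097]
orientation: [0.198, 3.119, 0.006]
force: [1.1, 3.4, -2.4]
opening: 0.0201
```

Request:
apply_moves(commands=[-0.8,-1.3,-0.5,0,0,0,2,-0.7,-1.4,-0.3,0,0,0,2,-0.7,-1.4,-0.2,0,0,0,2,-0.6,-1.5,0,0,0,0,2,-0.5,-1.5,0,0,0,0,2,-0.3,-1.6,0,0,0,0,2,-0.1,-1.6,0,0,0,0,2,0,0,0,0,0,0,2])

```text
t: 25.82
tool_pos: [0.4648, -0.0746, 0.1081]
orientation: [0.198, 3.106, 0.008]
force: [0.8, 0.0, 0.2]
opening: 0.0201
```

```bash
python3 peg.py
```

```text
[261 189  15  13 140] [ 0.613 -0.059  0.096] r 0.005 machine deg 61.4
[222 211   8  17  50] [ 0.462 -0.073  0.115] r 0.149 machine deg 188.4
[262 213   7   5  13] [ 0.535 -0.14   0.136] r 0.108 machine deg 229.9
[307 214   6  15  65] [ 0.628 -0.21   0.113] r 0.148 machine deg 281.1
25.875 [ 0.4649 -0.074   0.1081] [-0.5 -0.  -0.1] 0.020029253230194003
```

Request:
apply_moves(commands=[0.1,-1.9,-0.3,-0.003,0.015,0,2,0.3,-1.9,-0.2,-0.003,0.015,0,2,0.6,-1.4,-0.2,0,0,0,2,0.7,-1.4,0,0,0,0,2,0.8,-1.0,0,0,0,0,2.5,0.7,-0.8,0,0,0,0,4,0,0,0,0,0,0,4,0,0,0,0,0,0,4])

```text
t: 26.88
tool_pos: [0.5, -0.1632, 0.1008]
orientation: [-0.198, -3.134, 0.004]
force: [-0.8, 0.0, -0.4]
opening: 0.0398
```

```bash
python3 peg.py
```

```text
[213 177   5  15  60] [0.514 0.051 0.112] r 0.15 machine deg 134.9
[285 208   9   6  20] [ 0.593 -0.167  0.134] r 0.105 machine deg 264.8
[251 221  11  20  85] [ 0.499 -0.159  0.108] r 0.147 machine deg 225.2
26.925 [ 0.5    -0.1631  0.1009] [ 0.4  0.4 -0.2] 0.039696784236125264
```

Request:
apply_moves(commands=[0,0,5,0,0,0,4,0,0,5.5,0,0,0,6,2.3,-4.4,0,0,0,0,6,2.3,-4.4,0,0,0,0,6,2.3,-4.4,0,0,0,0,6,2.0,-4.0,0,0,0,0,6,0,0,0,0,0,0,6])

```text
t: 27.8
tool_pos: [0.59, -0.3362, 0.2102]
orientation: [-0.189, -3.136, 0.005]
force: [0.3, 0.7, -0.6]
opening: 0.0601
```

```bash
python3 look.py i | grep -E "red|green|^[0-9]"
```

```text
top red [139 211  12  11 107] ztop 0.103 rect mm [499.3 356.2] [33.7 34.6] 0.9
top red [133 233  12  12 109] ztop 0.103 rect mm [423.8 373.4] [33.6 36.8] 89.9
side green [326 257  16  14 133] ztop 0.097 rect mm [ 591.3 -338.8] [36.2 34.7] 66.7
side green [341 312  19  18 239] ztop 0.097 rect mm [ 513.9 -465.6] [38.6 37.1] 48.8
side red [151 130  12  15 154] ztop 0.1 rect mm [496.8 355.4] [39.9 36.5] 88.6
side red [127 137  13  15 160] ztop 0.1 rect mm [424.9 373.7] [39.1 33.9] 76.7
27.9 [ 0.5898 -0.3339  0.2113] [0.3 0.1 0.6] 0.06011878104471193
```

Request:
apply_moves(commands=[0,-0.2,-5.5,0,0,0,6,0,0,-5.5,0,0,0,6,0,0,-2.0,0,0,0,6,0,0,0,0,0,0,6])

```text
t: 28.4
tool_pos: [0.5908, -0.3315, 0.0839]
orientation: [0.179, 3.13, -0.008]
force: [0.5, -0.5, 0.1]
opening: 0.06
```

Request:
apply_moves(commands=[0,-0.6,0,0,0,0,6,0,0,-1.6,0,0,0,6,0,0,0,0,0,0,3.5,0,0,0,0,0,0,3.5,0,0,0,0,0,0,3.5,0,0,0,0,0,0,3.5])

```text
t: 29.15
tool_pos: [0.5944, -0.3398, 0.0745]
orientation: [0.178, 3.121, -0.016]
force: [0.0, -0.0, -1.8]
opening: 0.0401
```

Request:
apply_moves(commands=[0,0,5,0,0,0,3,0,0,5.5,0,0,0,3,-4,0,5,0,0,0,3,-4.5,2,0,-0.004,0.02,0,3,-2.6,5,0,0,0,0,3,0,5,0,0,0,0,3,0.8,5.7,0,0,0,0,3,1.5,5,0,0,0,0,3])

```text
t: 30.15
tool_pos: [0.5011, -0.1098, 0.2305]
orientation: [-0.19, -3.129, 0.025]
force: [1.6, 0.1, -2.8]
opening: 0.0397
```

Request:
apply_moves(commands=[0,0,0,0,0,0,3])

```text
t: 30.28
tool_pos: [0.5016, -0.1066, 0.2306]
orientation: [-0.183, -3.13, 0.024]
force: [0.9, -0.0, -2.2]
opening: 0.0393
```

Request:
apply_moves(commands=[0.6,2.6,-2,0.008,-0.003,0,3,0.5,2.4,-3,0.007,-0.003,0,3,0,0,-1.4,0,0,0,3,0,0,0,0,0,0,3])

```text
t: 30.78
tool_pos: [0.5128, -0.0584, 0.1659]
orientation: [0.184, 3.136, -0.004]
force: [-0.1, 0.0, -1.4]
opening: 0.0402
```

Request:
apply_moves(commands=[0.05,0.25,0,0,0,0,3,0,0,0,0,0,0,3])

```text
t: 31.02
tool_pos: [0.514, -0.0578, 0.1678]
orientation: [0.187, 3.133, -0.005]
force: [-0.7, -0.6, -1.3]
opening: 0.0399
```

Request:
apply_moves(commands=[0,0.25,-0.8,0,0,0,3,0,0,-0.8,0,0,0,3,0,0,-0.6,0,0,0,3,0,0,0,0,0,0,3])

```text
t: 31.52
tool_pos: [0.5145, -0.0558, 0.1451]
orientation: [0.188, 3.132, -0.006]
force: [-0.6, -0.4, -1.1]
opening: 0.0397
```

Request:
apply_moves(commands=[-0.05,0,-0.3,0,0,0,3,0,0,-0.1,0,0,0,3,0,0,0,0,0,0,6.5,0,0,0,0,0,0,6.5,0,0,4.5,0,0,0,6.5,0,0,4,0,0,0,5,-1.8,5.5,0,0,0,0,4,1.6,5.1,-1.5,0,0,0,4])

```text
t: 32.52
tool_pos: [0.5132, 0.0494, 0.217]
orientation: [0.198, 3.124, -0.006]
force: [1.0, 1.4, -0.2]
opening: 0.0417
```

```bash
python3 look.py j | grep -E "red|green|^[0-9]"; python3 peg.py
```

```text
top green [263 209   9  11  86] ztop 0.344 rect mm [503.1 -44.3] [ 2.3 28.2] 83.0
top green [382 212  13  10 103] ztop 0.1 rect mm [ 513.8 -462.2] [28.  33.6] 44.4
top red [139 211  12  11 107] ztop 0.103 rect mm [499.3 356.1] [33.7 33.3] 1.6
top red [133 233  12  12 109] ztop 0.104 rect mm [425.5 373. ] [33.3 33.9] 1.4
side green [229 187  16  11 134] ztop 0.164 rect mm [511.6 -56. ] [39.5 36.2] 56.3
side green [342 312  18  17 228] ztop 0.097 rect mm [ 514.3 -465.6] [37.5 35.8] 65.7
side red [151 130  12  15 152] ztop 0.101 rect mm [498.4 356.9] [40.8 34.2] 81.2
side red [127 137  13  15 160] ztop 0.1 rect mm [423.9 371.5] [35.2 38.1] 29.9
32.625 [0.5129 0.0527 0.2141] [ 0.1 -1.1 -0.2] 0.040592979113556485
[213 177   5  14  66] [0.514 0.051 0.114] r 0.149 machine deg 134.9
[261 189  15  14 162] [ 0.612 -0.062  0.095] r 0.002 machine deg 51.9
[230 200  14   5  26] [ 0.501 -0.063  0.137] r 0.11 machine deg 184.5
[284 207  10   7  23] [ 0.592 -0.166  0.135] r 0.104 machine deg 264.2
[256 226   5  15  62] [ 0.5   -0.161  0.112] r 0.148 machine deg 226.0
32.675 [0.5126 0.0507 0.2143] [ 0.2  0.2 -1.1] 0.04013844060576051
```

Second fresh bottle is seated. Turning again.

Request:
apply_moves(commands=[0.1,0,-5.5,0,0,0,4,0,0,-5.6,0,0,0,4,0,0,0,0,0,0,2,0,0,0,0,0,0,2])

```text
t: 33.17
tool_pos: [0.5163, 0.0482, 0.106]
orientation: [0.19, 3.123, -0.008]
force: [-0.3, 0.2, 0.1]
opening: 0.0242
```

Request:
apply_moves(commands=[-0.5,-0.5,-0.3,0,0,0,2,-0.5,-0.5,-0.3,0,0,0,2,-0.4,-0.4,-0.2,0,0,0,2,-0.4,-0.4,-0.2,0,0,0,2])

```text
t: 33.67
tool_pos: [0.5014, 0.0339, 0.106]
orientation: [0.188, 3.115, 0.007]
force: [-1.1, 4.4, -3.3]
opening: 0.02
```

Request:
apply_moves(commands=[-0.9,-1.3,-0.4,0,0,0,2,-0.8,-1.4,-0.3,0,0,0,2,-0.7,-1.4,-0.2,0,0,0,2,-0.7,-1.5,0,0,0,0,2,-0.5,-1.5,0,0,0,0,2,-0.3,-1.6,0,0,0,0,2,-0.1,-1.6,0,0,0,0,2,0,0,0,0,0,0,2])

```text
t: 34.67
tool_pos: [0.4655, -0.0727, 0.1095]
orientation: [0.186, 3.099, 0.013]
force: [-0.3, -0.2, -0.3]
opening: 0.0201
```

```bash
python3 peg.py
```

```text
[261 189  15  12 137] [ 0.614 -0.059  0.096] r 0.005 machine deg 60.4
[221 210   9  18  56] [ 0.462 -0.072  0.113] r 0.149 machine deg 188.1
[261 213  11   5  21] [ 0.535 -0.147  0.137] r 0.113 machine deg 232.3
[307 215   6  15  63] [ 0.626 -0.211  0.111] r 0.148 machine deg 280.4
34.725 [ 0.4656 -0.0722  0.1096] [ 0.2 -0.1  0.3] 0.019695462654442865
```

Request:
apply_moves(commands=[0,-2.0,-0.4,-0.003,0.02,0,2,0.3,-2.0,-0.3,-0.003,0.02,0,2,0.6,-1.4,-0.2,0,0,0,2,0.7,-1.4,0,0,0,0,2,0.8,-1.0,0,0,0,0,2.5,0.7,-0.8,0,0,0,0,4,0,0,0,0,0,0,4,0,0,0,0,0,0,4])

```text
t: 35.72
tool_pos: [0.5001, -0.1623, 0.1011]
orientation: [-0.185, -3.134, -0.001]
force: [0.7, -1.2, -0.7]
opening: 0.0397
```

```bash
python3 look.py k | grep -E "red|green|side yel|^[0-9]"; python3 peg.py
```

```text
top green [382 212  13  10 104] ztop 0.099 rect mm [ 513.5 -464.1] [32.6 30.3] 89.1
top red [139 211  12  11 106] ztop 0.104 rect mm [499.2 355.8] [33.5 34.8] 1.0
top red [133 233  12  12 109] ztop 0.102 rect mm [425.4 373.2] [33.3 34.2] 1.1
side green [342 312  18  17 230] ztop 0.097 rect mm [ 514.9 -465.6] [37.4 36. ] 66.1
side red [127 137  13  15 159] ztop 0.099 rect mm [423.1 371.9] [37.9 35.5] 48.8
side yellow [ 115  139   66   43 1055] ztop 0.027 rect mm [458.8 365.4] [149. 179.] 79.2
side yellow [228 259  16  23  95] ztop 0.04 rect mm [ 419.1 -170.6] [67.3  2.7] 85.7
35.825 [ 0.5001 -0.1622  0.1012] [ 1.2  0.1 -1. ] 0.03990083313584537
[213 177   5  15  59] [0.513 0.051 0.112] r 0.15 machine deg 135.1
[283 208  11   6  23] [ 0.592 -0.166  0.135] r 0.105 machine deg 264.1
[252 221  10  22  87] [ 0.5   -0.16   0.107] r 0.148 machine deg 225.6
35.875 [ 0.5001 -0.1622  0.1013] [ 0.  -0.2  0.2] 0.039916787406537736
```

Request:
apply_moves(commands=[0,0,5,0,0,0,4,0,0,5.5,0,0,0,6,0.2,-5.9,0,0,0,0,6,0.2,-5.9,0,0,0,0,6,0.2,-5.9,0,0,0,0,6,0.2,-5.9,0,0,0,0,6,0.4,-5.8,0,0,0,0,6,0,0,0,0,0,0,6])

```text
t: 36.88
tool_pos: [0.5105, -0.4612, 0.2096]
orientation: [-0.174, -3.136, 0.0]
force: [-0.5, 0.0, -1.0]
opening: 0.06
```

```bash
python3 look.py l | grep -E "red|green|^[0-9]"
```

```text
top red [139 211  12  11 107] ztop 0.104 rect mm [499.1 355.8] [34.6 33.7] 89.5
top red [133 233  12  12 109] ztop 0.103 rect mm [424.  372.9] [35.6 30.4] 17.2
side green [342 312  18  16 213] ztop 0.097 rect mm [ 514.9 -466. ] [37.7 36. ] 52.8
side red [128 145  12   7  57] ztop 0.092 rect mm [313.7  68.8] [632.7  16.9] 71.5
36.975 [ 0.5117 -0.458   0.2112] [0.8 0.2 0. ] 0.06000585913590136
```

Request:
apply_moves(commands=[0.1,-0.6,-5.5,0,0,0,6,0,0,-5.0,0,0,0,6,0,0,-2.0,0,0,0,6,0,0,0,0,0,0,6])

```text
t: 37.48
tool_pos: [0.5162, -0.459, 0.0895]
orientation: [0.16, 3.13, -0.007]
force: [0.2, -0.2, 0.2]
opening: 0.06
```

Request:
apply_moves(commands=[-0.2,-0.6,0,0,0,0,6,0,0,-2.1,0,0,0,6,0,0,0,0,0,0,3.5,0,0,0,0,0,0,3.5,0,0,0,0,0,0,3.5,0,0,0,0,0,0,3.5])

```text
t: 38.22
tool_pos: [0.5169, -0.4674, 0.0741]
orientation: [0.158, 3.124, -0.016]
force: [0.3, -0.3, -2.1]
opening: 0.0402
```

Request:
apply_moves(commands=[0,0,5,0,0,0,3,0,0,5.5,0,0,0,3,-1,3,5,0.008,0.008,0,3,-1.4,5.8,0,0.008,0.007,0,3,0,5.8,0,0,0,0,3,0,5.8,0,0,0,0,3,0,5.8,0,0,0,0,3,0.5,5.8,0,0,0,0,3])

```text
t: 39.22
tool_pos: [0.4937, -0.1415, 0.232]
orientation: [-0.171, -3.135, -0.009]
force: [1.0, 0.0, -1.1]
opening: 0.0397
```

Request:
apply_moves(commands=[0,0,0,0,0,0,3])

```text
t: 39.35
tool_pos: [0.494, -0.1379, 0.2323]
orientation: [-0.163, -3.136, -0.011]
force: [-0.9, -0.6, -2.6]
opening: 0.0396
```

Request:
apply_moves(commands=[0.7,4.2,0,0,0,0,3,1.2,4.1,-2,0,0,0,3,0,0,-4.5,0,0,0,3,0,0,0,0,0,0,3])

```text
t: 39.85
tool_pos: [0.514, -0.055, 0.1673]
orientation: [0.164, 3.136, 0.007]
force: [-0.7, 0.0, -2.4]
opening: 0.0397
```

Request:
apply_moves(commands=[-0.05,-0.1,-0.8,0,0,0,3,0,0,-0.8,0,0,0,3,0,0,-0.7,0,0,0,3,0,0,0,0,0,0,3])

```text
t: 40.35
tool_pos: [0.5159, -0.059, 0.1477]
orientation: [0.169, 3.129, 0.005]
force: [-0.4, 0.3, -1.3]
opening: 0.0394
```

Request:
apply_moves(commands=[-0.2,0.3,-0.4,0,0,0,3,0,0,-0.3,0,0,0,3,0,0,0,0,0,0,3])

```text
t: 40.72
tool_pos: [0.5143, -0.056, 0.1412]
orientation: [0.169, 3.128, 0.004]
force: [0.6, -0.6, -1.4]
opening: 0.0394
```

Request:
apply_moves(commands=[0,0,0,0,0,0,6.5,0,0,0,0,0,0,6.5,0,0,0,0,0,0,6.5,0,0,4.5,0,0,0,6.5,0,0,4,0,0,0,5,-1.8,5.5,0,0,0,0,4,1.6,5.1,-1.5,0,0,0,4])

```text
t: 41.6
tool_pos: [0.5134, 0.0492, 0.2169]
orientation: [0.179, 3.122, 0.004]
force: [1.4, -0.3, 1.0]
opening: 0.0418
```

```bash
python3 look.py m | grep -E "red|green|^[0-9]"; python3 peg.py
```

```text
top green [263 209   9  11  82] ztop 0.342 rect mm [503.  -45.1] [ 2.2 22.7] 79.8
top red [139 211  12  11 107] ztop 0.103 rect mm [499.5 355.6] [32.9 33.5] 79.5
top red [133 233  12  12 109] ztop 0.104 rect mm [425.4 373.2] [33.3 33.3] 1.1
side green [230 187  15  13 141] ztop 0.164 rect mm [513.6 -56.4] [39.  38.4] 37.5
side red [151 130  12  15 153] ztop 0.1 rect mm [498.6 354.7] [35.7 41.6] 26.3
side red [127 137  13  15 159] ztop 0.101 rect mm [424.  370.2] [33.5 39.4] 10.2
41.7 [0.5131 0.0525 0.2139] [-0.7  1.  -0.5] 0.040285946902672225
[213 177   5  14  66] [0.514 0.05  0.112] r 0.149 machine deg 135.1
[261 189  15  14 159] [ 0.612 -0.063  0.095] r 0.001 machine deg 21.2
[230 199  13   6  24] [ 0.502 -0.063  0.136] r 0.109 machine deg 184.4
[283 208  11   6  24] [ 0.59  -0.165  0.135] r 0.104 machine deg 263.1
[256 226   5  16  64] [ 0.5   -0.16   0.112] r 0.148 machine deg 225.7
41.75 [0.5129 0.0505 0.2141] [-0.2 -0.2  0. ] 0.04029301495670766
```

Request:
apply_moves(commands=[0.1,0,-5.5,0,0,0,4,0,0,-5.6,0,0,0,4,0,0,0,0,0,0,2,0,0,0,0,0,0,2])

```text
t: 42.25
tool_pos: [0.5162, 0.048, 0.1055]
orientation: [0.171, 3.121, 0.002]
force: [-0.4, 0.5, 1.2]
opening: 0.0247
```

Request:
apply_moves(commands=[-0.5,-0.5,-0.3,0,0,0,2,-0.5,-0.5,-0.3,0,0,0,2,-0.4,-0.4,-0.2,0,0,0,2,-0.4,-0.4,-0.2,0,0,0,2])

```text
t: 42.75
tool_pos: [0.5011, 0.0339, 0.1055]
orientation: [0.169, 3.113, 0.017]
force: [-0.7, 4.4, -3.2]
opening: 0.0201
```

Request:
apply_moves(commands=[-0.9,-1.3,-0.4,0,0,0,2,-0.8,-1.4,-0.3,0,0,0,2,-0.7,-1.4,-0.2,0,0,0,2,-0.7,-1.5,0,0,0,0,2,-0.5,-1.5,0,0,0,0,2,-0.3,-1.6,0,0,0,0,2,-0.1,-1.6,0,0,0,0,2,0,0,0,0,0,0,2])

```text
t: 43.75
tool_pos: [0.4654, -0.0728, 0.1092]
orientation: [0.168, 3.097, 0.023]
force: [0.0, -1.0, -0.3]
opening: 0.0198
```

```bash
python3 peg.py
```

```text
[261 189  15  12 135] [ 0.615 -0.059  0.095] r 0.006 machine deg 49.8
[222 211   9  17  52] [ 0.462 -0.072  0.111] r 0.149 machine deg 188.0
[261 211  13   7  24] [ 0.536 -0.144  0.137] r 0.11 machine deg 231.9
[307 215   6  15  62] [ 0.627 -0.21   0.114] r 0.148 machine deg 280.6
43.8 [ 0.4653 -0.0724  0.1092] [-0.2 -1.8  1. ] 0.020174585575173473
```

Request:
apply_moves(commands=[0,-2.0,-0.4,-0.003,0.02,0,2,0.3,-2.0,-0.3,-0.003,0.02,0,2,0.6,-1.4,-0.2,0,0,0,2,0.7,-1.4,0,0,0,0,2,0.8,-1.0,0,0,0,0,2.5,0.7,-0.8,0,0,0,0,4,0,0,0,0,0,0,4,0,0,0,0,0,0,4])

```text
t: 44.8
tool_pos: [0.4999, -0.1626, 0.1006]
orientation: [0.167, 3.137, 0.011]
force: [0.2, -0.0, -0.3]
opening: 0.0397
```

Request:
apply_moves(commands=[0,0,5,0,0,0,4,0,0,6,0,0,0,5,-4,-3,2,0,0,0,5,-4,-4,0,0,0,0,5,0,0,0,0,0,0,5])

```text
t: 45.42
tool_pos: [0.4159, -0.2316, 0.2343]
orientation: [-0.16, -3.136, -0.009]
force: [-0.1, -0.1, -0.1]
opening: 0.05
```

```bash
python3 look.py n | grep -E "red|green|yellow|^[0-9]"; python3 peg.py; python3 -c "
import cv2;p=cv2.imread('pics/side_n.png');cv2.imwrite('pics/s4.png',cv2.resize(p[80:300,90:400],None,fx=2.5,fy=2.5))"
```

```text
top red [139 211  12  11 106] ztop 0.104 rect mm [499.1 357.3] [31.4 33.6] 89.7
top red [133 233  12  12 109] ztop 0.103 rect mm [422.8 372.7] [34.5 33.8] 25.5
top yellow [ 122  201   49   56 1417] ztop 0.028 rect mm [458.5 367.3] [140.4 177.3] 80.0
side red [151 132  12  13 140] ztop 0.099 rect mm [497.1 352.5] [32.9 35.3] 57.6
side red [127 137  13  15 159] ztop 0.1 rect mm [426.1 372.8] [38. 36.] 52.2
side yellow [ 115  135   66   47 1084] ztop 0.028 rect mm [459.  366.6] [148.4 179.2] 79.8
side yellow [228 259  16  23  88] ztop 0.039 rect mm [ 418.7 -170.7] [68.8  3.5] 85.8
45.525 [ 0.4177 -0.2297  0.234 ] [-0.2  0.1 -0.7] 0.05005034860456768
[213 179   4  13  29] [0.512 0.052 0.102] r 0.152 machine deg 135.2
[272 192   4  10  27] [ 0.625 -0.074  0.094] r 0.018 machine deg 324.9
45.575 [ 0.418  -0.2291  0.2336] [-1.1 -0.6  1.1] 0.04956095859763091
```

View pics/s4.png

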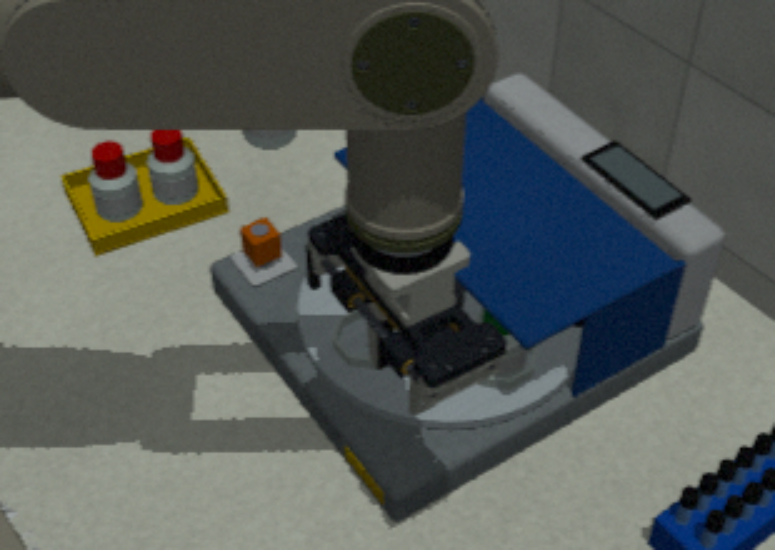

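Request:
apply_moves(commands=[-0.5,6,1,0,0,0,5,-0.5,6,0,0,0,0,5,-0.5,6,0,0,0,0,5,0,6,0,0,0,0,5,0,6,0,0,0,0,5,0,6,0,0,0,0,5,-1,6,0,0,0,0,5,-1,6,0,0,0,0,5])

```text
t: 46.58
tool_pos: [0.3792, 0.2667, 0.2404]
orientation: [-0.143, -3.133, -0.017]
force: [1.4, -0.2, -0.2]
opening: 0.05
```

Request:
apply_moves(commands=[-1,6,0,0,0,0,5,-1,6,0,0,0,0,5,0,0,0,0,0,0,5])

```text
t: 46.95
tool_pos: [0.353, 0.3939, 0.2379]
orientation: [-0.124, -3.13, -0.015]
force: [0.1, -0.5, 0.1]
opening: 0.0498
```

```bash
python3 look.py o | grep -E "red|green|yellow|^[0-9]"; python3 peg.py; python3 -c "
from h import *
print('bay',fp('bay0','top')); print('bay',fp('bay0','side')); print('fresh',fp('fresh1_mid','side'),fp('tube_rack','side'),fp('buffer_jar','side'))
p=cv2.imread('pics/side_o.png');cv2.imwrite('pics/s5.png',cv2.resize(p[80:300,90:400],None,fx=2.5,fy=2.5))"
```

```text
top red [139 211  12  11 107] ztop 0.103 rect mm [499.4 356.4] [34.  34.2] 2.5
top red [133 233  12  12 109] ztop 0.103 rect mm [425.5 372.7] [33.3 34.1] 1.1
top yellow [ 122  201   49   56 1423] ztop 0.029 rect mm [458.5 367.6] [140.5 177.2] 80.0
side red [151 130  12  15 153] ztop 0.099 rect mm [496.5 356.1] [37.5 38.9] 18.2
side red [127 136  13  16 164] ztop 0.1 rect mm [423.9 372.4] [39.3 34.5] 64.4
side yellow [ 115  135   66   47 1083] ztop 0.028 rect mm [458.8 367.5] [148.8 179. ] 79.9
side yellow [228 259  16  23  96] ztop 0.039 rect mm [ 419.1 -173. ] [67.2  3.6] 86.2
47.05 [0.3545 0.3908 0.2384] [ 0.4 -0.8  0.2] 0.04993785790087923
[241 163   8   6  17] [0.607 0.04  0.135] r 0.103 machine deg 96.7
[213 177   5  15  61] [0.513 0.05  0.112] r 0.149 machine deg 135.3
[261 189  15  14 162] [ 0.612 -0.062  0.095] r 0.001 machine deg 43.0
[283 205  11   9  28] [ 0.591 -0.164  0.134] r 0.103 machine deg 263.5
[256 226   5  15  65] [ 0.5   -0.16   0.113] r 0.148 machine deg 225.7
47.1 [0.3552 0.3898 0.2387] [ 0.7 -0.2  0.1] 0.050035348970072085
bay [([0.5106, -0.0584, 0.0681], 0.98), ([0.607, -0.163, 0.0714], 0.75), ([0.6187, 0.0405, 0.0694], 0.59)]
bay [([0.5154, -0.0574, 0.0658], 0.95), ([0.6189, 0.0356, 0.0698], 0.62), ([0.6016, -0.1622, 0.0625], 0.58)]
fresh [([0.616, 0.0415, 0.1162], 0.55)] [([0.6903, -0.4275, 0.002], 0.86)] [([0.665, 0.3866, 0.0007], 0.91)]
```

View pics/s5.png

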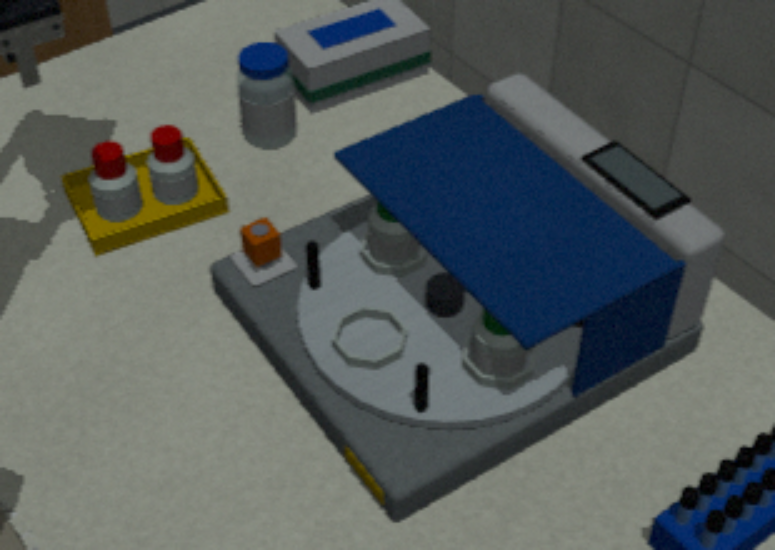

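The empty bay at (370,337) is home, with the pegs at 135° and 226° as before. Two fresh bottles are upright in their pockets at (392,235) and (498,345), and the third is at the back, hidden by the hood. Both spent bottles are standing in the tray.

```bash
python3 -c "
from plant import *
print(close_job())"
```

```text
the job is handed in; nothing more can be done
None
```

I handed the job in after about 47 s of robot time. Both spent bottles are in the waste tray, and all three fresh bottles are loaded, one to a bay. I turned the carousel four quarter turns by its pegs; it was free when I tried it, so I never touched the lock knob.

What the last checks showed:
- **Spent bottles:** both stand upright in the tray, with their cap tops about 0.10 m above the bench, and the tray has not moved.
- **Carousel:** it is clicked home, with pegs at about 135° and 226°. The bay at the loading place is empty and within about 5 mm of it by the cameras, which is about their own error.
- **Rack and jar:** both are within a few mm of where they first measured.
- **Robot:** the arm stands clear of everything.

**Not seen at the end:** one fresh bottle is hidden at the back under the hood. I last saw it upright in its pocket at the loading place, right after loading it. The other two show upright in their pockets. No checks failed or disagreed.

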